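# Park the index plunger under the seed dish

## Robot

A 7-joint arm with a two-finger parallel gripper is mounted at the origin on the work surface. World frame = base frame: x ahead of the robot, y to its left, z up, the work surface at z = 0. Lengths are in m, angles in rad, forces in N, time in s.
With the tool pointing down it reaches from about 0.425 to 0.875 m from the base axis. Payload 8.4 kg.
Tool frame: the origin (TCP) lies at the very end of the fingers, on their centre line; the grasp point (between the pads) lies 19 mm behind it; z points along the fingers, y is the line along which they close (so a half turn about z gives the same grasp; the last joint's range is limited). The gripper opens to 87 mm and grips with 3 to 60 N. Pads are 19 mm wide; open, the fingers measure 117 mm over their backs; the gripper's body (75 mm by 190 mm) begins 51 mm behind the grasp point.
Start: joints at [-1.284, 0.333, 0.04, 1.465, -0.013, 1.343, -0.059], TCP at [0.245, 0.602, 0.223] pointing down, gripper open.
Joint ranges: [-2.58, 2.58], [-0.38, 2.09], [-1.3, 1.39], [0.25, 2.4], [-1.5, 4.64], [0.08, 2.09], [-2.65, 2.65]. Speed limits (rad/s): [2.22, 2.22, 2.79, 2.79, 3.14, 3.14, 3.14].

## Interface

Orientations are given as a unit quaternion [x, y, z, w].
In Python, from rig import * gives the robot as it stands. The module is installed in compiled form; this text tells all that it offers. Calls block until the motion is done:
- move_pose(position, orientation): joint-space move of the TCP to a pose.
- movel(position, frame=None, vel=0.15, contact_N=None): straight line of the TCP; frame=None keeps the orientation; vel is the mean speed in m/s. With contact_N (N) it stops when the force on the tool has changed by that much, and returns True; else False.
- movej(angles): joint-space move.
- command_gripper(opening, grasp_force=None): finger opening in m; grasp_force is the grip in N (None keeps the last); returns when the fingers have stopped.
- hold(seconds).
- solve_ik(position, orientation): joint angles nearest the present ones, or None.
- get_state(): the state.
- capture(name): name is "scene" or "top" or "wrist"; returns a dict with "image" (420x560x3 uint8, blue, green, red), "camera_matrix" (3x3 intrinsics, pixels), "k1" (the pictures are not rectified: a ray, as slopes to the right and down, at radius r is drawn at 1 + k1 r^2 times it, then the intrinsics apply), "rvec" (rotation vector, rad) and "tvec" (3), from world to camera coordinates, as OpenCV has them; the wrist camera has in their place "hand_eye" (4x4, takes a point from camera to tool coordinates, whose origin is the TCP and whose axes are the flange's). Camera axes: x right, y down, z forward; pixel columns grow to the right and rows downward; lengths in m; the calibration is good to about 2 mm. A picture is of the moment at which its call begins: read the wrist's pose just before it. There is no depth.
A pose or a line that the arm cannot do raises Unreachable and nothing moves.
- job_done(): hands the job in; it is judged then, once.
The state is a dict: "time_s": time; "joint_pos": joint angles; "joint_velocities": joint speeds; "effort": joint torques, N m; "ee_pos": TCP position; "tool_rot": TCP orientation; "force": force on the tool from outside, world axes, zero at the start; "ft_torque": the same for the moment, N m; "opening": finger opening in m; "finger_force": force on a finger pad.
Only numpy, scipy, OpenCV 4.12 (cv2) and the standard library are available. Lean on these libraries where they do the work, as an engineer would, in place of code of your own. Each camera call takes 0.05 s, during which the arm holds its last target. There are 200 camera calls.

## Task

Two identical rotary dish stages stand on the lab bench, each locked by a spring plunger with a red T-handle. On the stage that carries the seed dish, pull the T-handle up, twist it about a quarter turn either way and let it settle into its rest notch, so that it stays up by itself and the turntable is free. Do not jostle the seed dish, and leave the empty stage's plunger down.

Things in the scene. Friction and masses are not known exactly. Their poses are not given: they have to be found in the camera images.
- dish_handle (a point): middle of the red T-handle of the plunger on the stage that carries the seed dish, some 70 mm from the dish's centre. A level bar 56 mm long (x axis), 16 wide (y), 22 high (z up), its middle at first 103 mm above the bench; 12 mm free under it to the dark slotted collar (42 mm across). Below the bar, parallel to it, a cross pin sits in the collar's deep slot: lift the handle to turn it
- dish_lift (a joint): how far that plunger is pulled up, m: 0 = down, locked; 0.019 = just clear of the collar's crests, above this the handle turns freely, up to 105 degrees either way; 0.034 = upper stop; 0.015 = parked: turned 70 to 105 degrees either way (90 ideal) and lowered, its pin sits in the rest notch. Turned less it perches or springs back. The spring pulls down with 4 N at 0, 10 N at 0.024
- seed_dish: closed clear Petri dish, 90 mm across, 16 mm high, black seeds on white paper, loose on the blue turntable (116 mm across, top 28 mm above the bench) of its stage; origin at the centre of its underside, z up
- bare_lift (a joint): the same as dish_lift, for the identical plunger of the other stage, whose blue turntable is empty; it stays at 0
There are look-alikes about, which are no part of the job. What is shaped like the part that bears dish_handle but pink or purple is not meant.

How it is judged:
At the end, for the whole second after the job is handed in: The plunger of the stage with the seed dish stays raised by itself in its rest notch (12 to 17 mm up, not perched on a crest at 19 mm), the empty stage's plunger is down (under 4 mm), and the seed dish lies within 20 mm of where it was (value of joint dish_lift between 0.012 and 0.0172 m and value of joint bare_lift below 0.004 m and distance of seed_dish from where it was at the start of the episode below 0.02 m); the robot touches nothing.
It fails at once if the seed dish is moved by more than 20 mm (distance of seed_dish from where it was at the start of the episode above 0.02 m).
It fails at once if the empty stage's plunger is pulled up by more than 8 mm (value of joint bare_lift above 0.008 m).
It also fails if it takes over 40 s, if anything falls off the work surface, if the arm or the gripper's body presses on something with over 40 N, if the wrist force passes 120 N, or if a joint passes its speed limit or range.

## Working session

There is one attempt and no reset: what is moved stays moved. The work goes in short steps, each a Python script; the robot and the scene stay as the last script left them, time stands still between calls to the robot, and variables do not carry over. Pictures are saved under pics/ and viewed, at most 10 in all, crops included, and the job is handed in when it is done.

```bash
mkdir -p pics
cat > h.py <<'E'
from rig import *
import numpy as np, cv2
def cam(c):
    R=cv2.Rodrigues(np.array(c["rvec"],float))[0]; t=np.array(c["tvec"],float).ravel(); return R,t
def ray(c,px,wr=None):
    K=np.array(c["camera_matrix"]); k1=c["k1"]
    d=cv2.undistortPoints(np.array([[px]],float),K,np.array([k1,0,0,0,0.]))[0,0]
    v=np.array([d[0],d[1],1.])
    R,t=cam(c); return -R.T@t, R.T@v
def onz(c,px,z):
    o,v=ray(c,px); return o+v*(z-o[2])/v[2]
E
python3 - <<'E'
from h import *
import pickle
s=get_state();print(s["ee_pos"],s["tool_rot"],s["time_s"])
for n in("scene","top"):
    c=capture(n);pickle.dump(c,open(n+".pkl","wb"));cv2.imwrite(f"pics/{n}.png",c["image"])
    R,t=cam(c);print(n,-R.T@t,R[2])
E
```

```text
[0.24447608 0.60175553 0.22167678] [ 1.91728160e-01  9.81447737e-01 -8.02968809e-04 -8.83948588e-05] 0.0
scene [1.47322011 0.64290777 0.9401682 ] [-0.68337094 -0.42505699 -0.59357453]
top [0.40966627 0.04664236 1.20681816] [ 0.11244651 -0.00122928 -0.99365702]
```

View pics/scene.png

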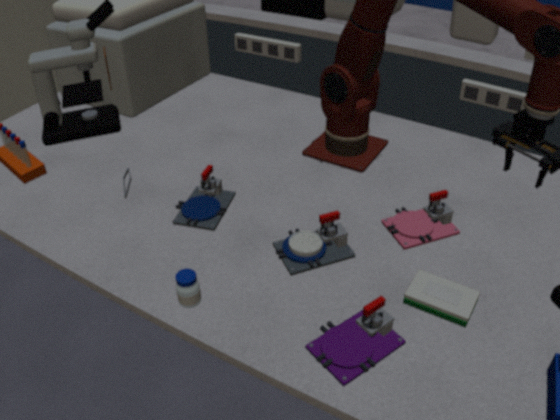

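View pics/top.png

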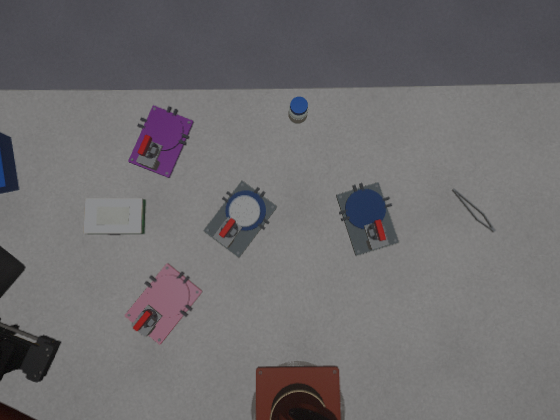

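Four stages carry red handles. In the top view they are purple (148,148), pink (147,320), grey with a bare blue turntable (376,231), and grey with the white dish (229,228). The last one is meant: it is grey and holds the dish with white paper. In the scene view it is at (330,217). I'll measure it and confirm it in a crop.

Run:
```python
from h import *
import pickle
C={n:pickle.load(open(n+".pkl","rb")) for n in("top","scene")}
def blob(n,p):
    im=C[n]["image"];h=cv2.cvtColor(im,cv2.COLOR_BGR2HSV)
    m=(((h[...,0]<8)|(h[...,0]>172))&(h[...,1]>170)&(h[...,2]>90)).astype(np.uint8)
    k,l,st,ce=cv2.connectedComponentsWithStats(m)
    i=1+np.argmin(np.linalg.norm(ce[1:]-p,axis=1)); 
    return ce[i],st[i],np.argwhere(l==i)[:,::-1].astype(np.float32)
ct,st,pt=blob("top",(229,228));cs,ss,ps=blob("scene",(330,217))
print(ct,st,cs,ss)
r=cv2.minAreaRect(pt);print(r)
w=np.array([onz(C["top"],p,.11)[:2] for p in pt]);print("top@z.11",w.mean(0))
rw=cv2.minAreaRect((w*1000).astype(np.float32));print("rect mm",rw)
u,s,v=np.linalg.svd(w-w.mean(0));print("axis deg",np.degrees(np.arctan2(v[0,1],v[0,0])))
print("scene@.103",onz(C["scene"],cs,.103))
o1,v1=ray(C["top"],ct);o2,v2=ray(C["scene"],cs)
A=np.c_[v1,-v2];x=np.linalg.lstsq(A,o2-o1,rcond=None)[0];print("tri",o1+x[0]*v1,o2+x[1]*v2)
w2=np.array([onz(C["scene"],p,.103)[:2] for p in ps]);print("scene rect",cv2.minAreaRect((w2*1000).astype(np.float32)))
# dish white and others
im=C["top"]["image"];hh=cv2.cvtColor(im,cv2.COLOR_BGR2HSV)
m=((hh[...,1]<40)&(hh[...,2]>190)).astype(np.uint8);k,l,sx,ce=cv2.connectedComponentsWithStats(m)
i=1+np.argmin(np.linalg.norm(ce[1:]-(244,211),axis=1));print("dish",ce[i],sx[i],onz(C["top"],ce[i],.04))
ct2=blob("top",(376,231))[0];print("bare handle",onz(C["top"],ct2,.11))
a=cv2.resize(im[170:270,190:290],(400,400),interpolation=cv2.INTER_CUBIC)
b=cv2.resize(C["scene"]["image"][180:280,265:365],(400,400),interpolation=cv2.INTER_CUBIC)
cv2.imwrite("pics/crop.png",np.hstack([a,b]))
```

```text
[226.53535354 227.37373737] [219 219  16  18  99] [328.94230769 214.63461538] [320 212  19   6  52]
((226.41622924804688, 227.30271911621094), (5.146502494812012, 19.55670928955078), 36.02737045288086)
top@z.11 [0.49678364 0.18292879]
rect mm ((497.01043701171875, 183.212646484375), (13.686910629272461, 51.328582763671875), 53.84428024291992)
axis deg 143.69591442136283
scene@.103 [0.48630712 0.17642958 0.103     ]
tri [0.49658291 0.18265521 0.1123058 ] [0.49717307 0.18156553 0.11221726]
scene rect ((486.21722412109375, 177.09373474121094), (11.548869132995605, 48.725013732910156), 51.95116424560547)Traceback (most recent call last):
  File "<stdin>", line 23, in <module>
    return _wrapfunc(a, 'argmin', axis=axis, out=out, **kwds)
    return bound(*args, **kwds)
ValueError: attempt to get argmin of an empty sequence
```

Run:
```python
from h import *
import pickle
C={n:pickle.load(open(n+".pkl","rb")) for n in("top","scene")}
print("top@.114",onz(C["top"],(226.5,227.4),.114),"scene@.114",onz(C["scene"],(328.9,214.6),.114),"dish",onz(C["top"],(244,211),.044),"bare",onz(C["top"],(376,230),.114))
im=C["top"]["image"]
a=cv2.resize(im[170:270,190:290],(400,400),interpolation=cv2.INTER_CUBIC)
b=cv2.resize(C["scene"]["image"][180:280,265:365],(400,400),interpolation=cv2.INTER_CUBIC)
cv2.imwrite("pics/crop.png",np.hstack([a,b]))
```

```text
top@.114 [0.49638026 0.18253754 0.114     ] scene@.114 [0.49919943 0.18239901 0.114     ] dish [0.54758741 0.14208519 0.044     ] bare [ 0.48457333 -0.21043436  0.114     ]
```

View pics/crop.png

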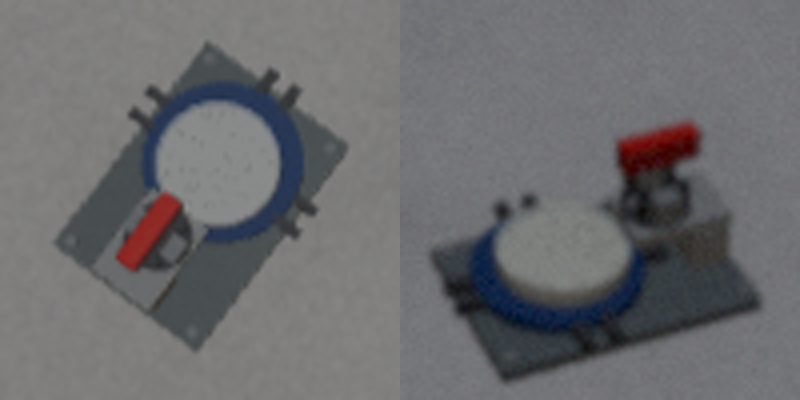

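The crop shows seeds on the white disc, on the blue turntable of the grey stage, with the red bar at top-crop (149,232), so this is the right stage. The two views agree on the handle at (0.4975, 0.1825), with the top face at about 0.113 (expected 0.114) and the bar axis at about 143°. The bare stage is 0.39 m away. I'll hover over the handle and check with the wrist camera.

```bash
cat >> h.py <<'E'
from scipy.spatial.transform import Rotation as Ro
def q(ydeg):
    a=np.radians((ydeg+90)/2); return [np.cos(a),np.sin(a),0.,0.]
def wray(c,s,px):
    H=np.array(c["hand_eye"]);R=Ro.from_quat(s["tool_rot"]).as_matrix()
    d=cv2.undistortPoints(np.array([[px]],float),np.array(c["camera_matrix"]),np.array([c["k1"],0,0,0,0.]))[0,0]
    return R@H[:3,3]+s["ee_pos"], R@H[:3,:3]@np.array([d[0],d[1],1.])
def wz(c,s,px,z):
    o,v=wray(c,s,px); return o+v*(z-o[2])/v[2]
E
python3 - <<'E'
from h import *
p=[.4975,.1825,.19]
for y in(53,-127): print(y,solve_ik(p,q(y)))
js=[(abs(solve_ik(p,q(y))[6]),y) for y in(53,-127) if solve_ik(p,q(y)) is not None]
y=min(js)[1];print(y)
move_pose(p,q(y));hold(.3)
s=get_state();c=capture("wrist");cv2.imwrite("pics/wrist.png",c["image"])
print(s["ee_pos"],s["joint_pos"],s["time_s"],s["force"])
im=c["image"];h=cv2.cvtColor(im,cv2.COLOR_BGR2HSV)
m=(((h[...,0]<8)|(h[...,0]>172))&(h[...,1]>150)&(h[...,2]>80)).astype(np.uint8)
k,l,st,ce=cv2.connectedComponentsWithStats(m);i=1+np.argmax(st[1:,4]);print(ce[i],st[i])
w=np.array([wz(c,s,x[::-1],.114)[:2] for x in np.argwhere(l==i)]);print(w.mean(0),cv2.minAreaRect((w*1000).astype(np.float32)))
E
```

```text
53 [-0.81025283  0.10651997  0.40464475  1.81888724 -0.04450434  1.2250464
  0.53245487]
-127 [-1.51680115  0.21361301  1.23503974  1.84241202 -0.21361253  1.23504605
 -2.43419657]
53
[0.49741797 0.18296965 0.18996322] [-0.81078739  0.10676126  0.40427921  1.81870503 -0.0444805   1.22502591
  0.53238253] 2.1833 [ 0.69881159 -0.71260893  0.922281  ]
[284.2295082  209.76051319] [ 274  175   22   72 1403]
[0.4917938  0.18472559] ((492.73870849609375, 183.99681091308594), (15.151324272155762, 55.427574157714844), 52.45207977294922)
```

View pics/wrist.png

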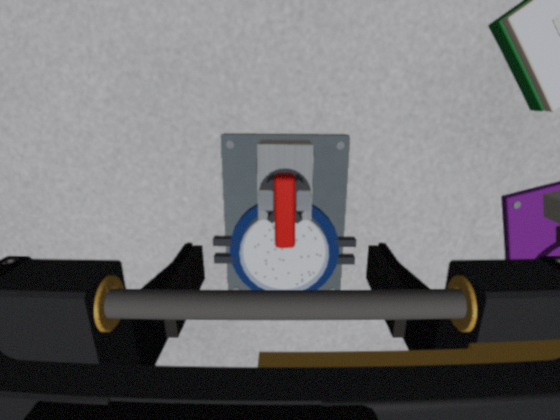

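The wrist view shows the red bar at (284,210), beside the seed dish at (284,248), and the grip axis is well aligned. The wrist estimate differs by about 5 mm along the bar. Turning the wrist ±90° and averaging will cancel the hand-eye bias.

Run:
```python
from h import *
j=np.array(get_state()["joint_pos"]);im2=[]
for d in(-np.pi/2,np.pi/2):
    k=j.copy();k[6]+=d;movej(k);hold(.3)
    s=get_state();c=capture("wrist");im=c["image"];h=cv2.cvtColor(im,cv2.COLOR_BGR2HSV)
    m=(((h[...,0]<8)|(h[...,0]>172))&(h[...,1]>150)&(h[...,2]>80)).astype(np.uint8)
    n,l,st,ce=cv2.connectedComponentsWithStats(m);i=1+np.argmax(st[1:,4])
    w=np.array([wz(c,s,x[::-1],.114)[:2] for x in np.argwhere(l==i)])
    print(s["ee_pos"],ce[i],st[i],w.mean(0),cv2.minAreaRect((w*1000).astype(np.float32)),s["time_s"])
    im2.append(cv2.resize(im,(400,300)))
cv2.imwrite("pics/w2.png",np.hstack(im2))
movej(j);print(get_state()["time_s"])
```

```text
[0.49742131 0.18283993 0.18996753] [283.45362663 212.71224732] [ 248  200   72   25 1682] [0.49634984 0.18505371] ((496.63909912109375, 185.43972778320312), (18.730018615722656, 53.177886962890625), 53.00030517578125) 3.9333
[0.49742935 0.18280408 0.189948  ] [286.35133418 212.49428208] [ 251  200   72   25 1574] [0.49340496 0.18077975] ((493.11614990234375, 180.59140014648438), (18.75150489807129, 53.161197662353516), 53.005367279052734) 6.9333
8.3833
```

View pics/w2.png

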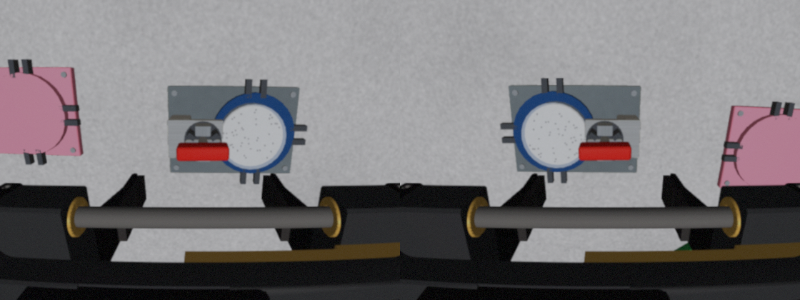

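The averaged wrist estimate is (0.4949, 0.1830), against (0.4975, 0.1825) from the fixed cameras. I'll use (0.4957, 0.1828) with the axis at 143°. Next I descend and close lightly.

Run:
```python
from h import *
x,y=.4957,.1828
command_gripper(.06,8)
movel([x,y,.19]);f0=np.array(get_state()["force"])
print("contact",movel([x,y,.088],vel=.06,contact_N=8)); s=get_state();print(s["ee_pos"],np.round(s["force"]-f0,2),s["time_s"])
command_gripper(0,8);hold(.2)
s=get_state();print(s["opening"],s["finger_force"],s["ee_pos"],np.round(s["force"]-f0,2),np.round(s["ft_torque"],2),s["joint_pos"][6],s["time_s"])
```

```text
contact False
[0.4958865  0.18288325 0.08829329] [-0.83  0.61 -0.77] 11.2583
0.01605196706836364 7.999698377971072 [0.49599317 0.18315666 0.08805629] [ 2.79  3.32 -3.61] [ 0.7  -0.75  0.06] 0.5730392671071668 12.2583
```

The opening is 16.05 mm, which matches the bar width, and the side force is small. Now firm grip and lift.

Run:
```python
from h import *
s=get_state();p=np.array(s["ee_pos"]);f0=np.array(s["force"])
command_gripper(0,45)
x,y=.4966,.1840
for dz in(.006,.013,.020,.026):
    movel([x,y,.088+dz],vel=.03);s=get_state();print(np.round(s["ee_pos"],4),s["opening"],np.round(s["force"],2),np.round(s["ft_torque"],2),s["time_s"])
```

```text
[0.4961 0.1834 0.0936] 0.015617436153278378 [ 1.52 -0.3  -6.2 ] [-0.06 -0.35  0.  ] 12.8333
[0.4962 0.1835 0.1008] 0.015800118036489612 [ 0.82 -2.59 -8.25] [-0.36 -0.16  0.07] 13.2167
[0.4962 0.1836 0.1078] 0.015598291093658737 [ 0.18 -2.7  -9.8 ] [-0.76  0.11 -0.01] 13.6
[0.4963 0.1837 0.1139] 0.015437997908659695 [ -0.03  -3.78 -11.04] [-0.92  0.2  -0.04] 13.95
```

The pull-up force follows the spring (about 10–11 N at 26 mm), so the grip is not slipping. Next is the turn.

Run:
```python
from h import *
j=np.array(solve_ik([.4963,.1837,.1140],get_state()["tool_rot"]));a=j[6]
for d in(-15,-30,-45,-60,-75,-90):
    j[6]=a+np.radians(d);movej(j);s=get_state();print(d,np.round(s["ee_pos"],4),s["opening"],np.round(s["force"],2),np.round(s["ft_torque"],2),s["time_s"])
    if np.linalg.norm(s["force"][:2])>35: print("STOP");break
```

```text
-15 [0.4963 0.1837 0.1139] 0.015467131536115187 [  1.04  -3.82 -11.07] [-0.79  0.05  0.  ] 14.3083
-30 [0.4963 0.1837 0.114 ] 0.015929754736533224 [  0.73  -3.41 -11.28] [-0.8  -0.   -0.09] 14.6667
-45 [0.4964 0.1837 0.114 ] 0.015948437704782284 [  0.11  -2.39 -11.39] [-0.76 -0.04 -0.04] 15.025
-60 [0.4964 0.1837 0.114 ] 0.015562604342180946 [  1.8   -2.82 -11.19] [-0.75 -0.13 -0.02] 15.3833
-75 [0.4964 0.1837 0.114 ] 0.015517695131036069 [  1.42  -2.86 -11.32] [-0.76 -0.28 -0.04] 15.7417
-90 [0.4965 0.1837 0.1141] 0.01527110074753996 [  1.5   -4.14 -11.46] [-0.87 -0.27  0.01] 16.1
```

Run:
```python
from h import *
for z in(.108,.105,.103,.1025):
    movel([.4964,.1837,z],vel=.02);s=get_state();print(np.round(s["ee_pos"],4),np.round(s["force"],2),np.round(s["ft_torque"],2),s["time_s"])
    if s["force"][2]>0:break
command_gripper(.05,8);hold(.2)
s=get_state();print(s["opening"],np.round(s["force"],2))
movel([.4964,.1837,.20],vel=.08);hold(.3)
s=get_state();c=capture("wrist");im=c["image"];h=cv2.cvtColor(im,cv2.COLOR_BGR2HSV)
m=(((h[...,0]<8)|(h[...,0]>172))&(h[...,1]>150)&(h[...,2]>80)).astype(np.uint8)
n,l,st,ce=cv2.connectedComponentsWithStats(m);i=1+np.argmax(st[1:,4])
w=np.array([wz(c,s,x[::-1],.129)[:2] for x in np.argwhere(l==i)])
print(ce[i],st[i],cv2.minAreaRect((w*1000).astype(np.float32)),s["time_s"])
sc=capture("scene")["image"];cv2.imwrite("pics/end.png",np.hstack([cv2.resize(im,(400,300)),cv2.resize(sc[180:280,265:398],(400,300),interpolation=cv2.INTER_CUBIC)]))
```

```text
[0.4965 0.1837 0.108 ] [ 1.6  -2.89 -8.95] [-0.88 -0.25  0.09] 16.55
[0.4965 0.1837 0.105 ] [  0.34  -4.29 -10.31] [-0.89 -0.27  0.01] 16.85
[0.4965 0.1837 0.1031] [ 1.72 -4.39 -7.86] [-0.93 -0.22 -0.06] 17.1
[0.4965 0.1838 0.1029] [-1.31 -5.36 -1.02] [-1.23  0.3  -0.01] 17.35
0.049899267995048346 [ 0.94 -0.74  0.16]
[285.37417655 212.43741765] [ 274  177   23   74 1518] ((496.2938537597656, 185.23910522460938), (56.07059860229492, 15.843790054321289), 53.518516540527344) 20.0833
```

View pics/end.png

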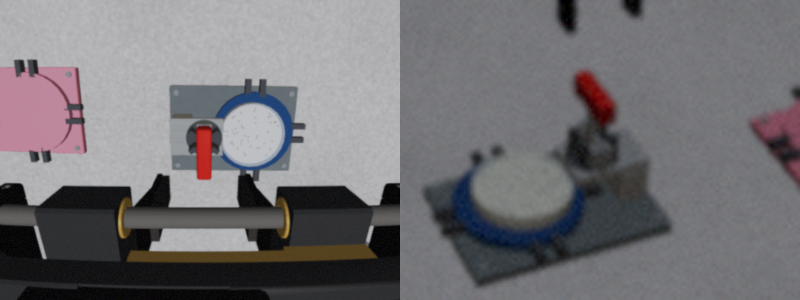

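The bar at (204,152) is turned 90° (axis 53.5°) and is free of the gripper. It measures 56 x 15.8 mm at the parked height, and it seated at a lift of about 15 mm. The dish is unmoved and the gripper is clear, so I'm handing in.

```bash
python3 -c "
from rig import *
print(job_done())"
```

```text
the job is handed in; nothing more can be done
None
```

The seed-dish stage's plunger is parked in its rest notch, about 15 mm up and turned 90°. The dish shows no visible movement, the empty stage was never approached, and the job is handed in; no verdict came back.

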